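# Stand a board in the worktop clamp and hold it with the ratchet trigger

## Robot

A 6-joint arm with a two-finger parallel gripper is mounted at the origin on a cart in front of the work surface, level with it; the furniture and walls round the work are solid. World frame = base frame: x ahead of the robot, y to its left, z up, the work surface at z = 0. Lengths are in m, angles in rad, forces in N, time in s.
With the tool pointing down it reaches from about 0.2 to 0.875 m from the base axis. Payload 3.4 kg.
Tool frame: the origin (TCP) lies where the fingers leave the gripper's body, on its centre line; the fingertips stand 97 mm ahead of it and the grasp point (between the pads) lies 78 mm ahead of it (manip.tips_ahead is the distance from the TCP to the fingertips, in m); z points along the fingers, y is the line along which they close (so a half turn about z gives the same grasp; the last joint's range is limited). The gripper opens to 94 mm and grips with 3 to 60 N. Pads are 16 mm wide; open, the fingers measure 119 mm over their backs; the gripper's body (75 mm by 177 mm) begins 78 mm behind the grasp point.
Start: joints at [-0.121, 0.276, 1.505, -0, 1.361, -0.121], TCP at [0.575, -0, 0.303] pointing down, gripper open.
Joint ranges: [-2.89, 2.89], [-0.75, 2.08], [0.22, 2.7], [-1.18, 4.32], [0.11, 2.71], [-2.7, 2.7]. Speed limits (rad/s): [2.57, 2.57, 3.14, 3.14, 3.14, 3.14].

## Interface

Orientations are given as a 3x3 rotation matrix whose columns are the frame's x, y, z axes.
In Python, from station import sensors, cams, order, nets, manip gives the robot as it stands.
- The arm moves only by the tool jog_arm, never from a script. Its argument "increments" is a list of rows, each a list of 3 entries, a list of its own where there are three numbers: the turn, a rotation vector about the tool's x, y, z in rad, then the shift along the tool's x, y, z in m, then the finger opening in m, from 0 to 0.094. In form: [[[rx, ry, rz], [dx, dy, dz], jaw], ...]. A call has 1 to 5 rows; each row is the pose to reach, as a shift and turn from the pose commanded when the call began, along the tool's axes at that moment; what a row does not reach only later rows make up. A row lasts 1/8 s, in which the tool goes at most 62.5 mm and 10.7 degrees, less where a joint would pass 70% of its speed; a pose out of reach is approached as far as the arm can. A call with a gripper value outside its range is refused whole. The fingers move at their own pace and stop on an object; "grip_force" is the grip in N (left out, the last holds). Time passes only in rows, so rows that repeat a pose let the fingers close. It gives the time, the measured TCP pose, the force, the opening and the grip force at its end, in the units of the state.
- sensors.get_obs(): the state, without advancing time (a new reading comes with each control period).
- cams.capture(name): name is "scene" or "side" or "wrist"; returns a dict with "color" (400x640x3 uint8, blue, green, red), "range_z" (400x640 float32, m along the optical axis (not along the pixel's ray), 0 where there is no reading), "vfov" (degrees; the focal length in pixels is half the picture's height over the tangent of half this angle, whatever the lens; pixels are square), "cx", "cy" (the principal point, pixels), "extrinsics" (4x4, takes a point from camera to world coordinates). Camera axes: x right, y up, looking along -z (the intrinsics and any distortion apply to the point x, -y, -z); pixel columns grow to the right and rows downward; lengths in m; the calibration is good to about 2 mm. A picture is of the moment at which its call begins.
- order.close_job(): hands the job in; it is judged then, once.
Trained networks look in a picture, given as the dict that the camera call returned (one of the last four; its "shot" number tells which), for a name from the list of things; names that differ only in an ending like _2 or _b are one class to them, and where a whole thing is asked for, a point or a joint stands for the part that bears it (a point fixed in the world has none). Each returns a list of dicts, best first, with "conf" (0 to 1); they miss things now and then, are a little off and sometimes report something else, mostly with a low value. They report only what shows in the picture. A call takes as long as a camera call. They do not tell look-alikes from the thing itself.
- nets.search_frame(picture, name): "pixel" ([row, column] in pixels, amid what is visible of it).
- nets.outline_of(picture, name): "pixels" (400x640 bool, what is visible of it) and "pixel" ([row, column] in pixels, amid what is visible of it).
- nets.landmark_of(picture, name): "pixel" ([row, column] in pixels: a listed point, or the origin of a listed thing).
The state is a dict: "time": time; "joints": joint angles; "qd": joint speeds; "joint_torque": joint torques, N m; "eef_pos": TCP position; "eef_rot": TCP orientation; "force": force on the tool from outside, world axes, zero at the start; "wrist_torque": the same for the moment, N m; "width": finger opening in m; "finger_force": force on a finger pad.
Only numpy, scipy, OpenCV 4.12 (cv2) and the standard library are available. Lean on these libraries where they do the work, as an engineer would, in place of code of your own. Each camera call takes 0.05 s, during which the arm holds its last target. There are 200 camera calls.

## Task

Take the smaller of the two wooden boards out of the rack, set it down on edge in the slot of the clamp on the worktop (do not drop it) and let go of it. Then pump the clamp's trigger, letting it spring right back each time, until the jaw's sprung pad meets the board and is pushed about half way in (never nearly to its stop, which would crush the board), and finish while still holding the trigger in like that, because the clamp slackens if you let go. Move the jaw only with the trigger, and leave the larger board and the other things alone.

Things in the scene. Friction and masses are not known exactly. Their poses are not given: they have to be found in the camera images.
- board_center (a point): Centre of the smaller dark wooden board: 100 wide (own x) x 16 thick (own y) x 120 mm high (own z), about 0.13 kg, 12 mm hanging hole in one upper corner (its centre 17 mm from both edges). It stands on edge in one of the outer slots of the rack, its long side upright, so its top is 60 mm above this point.
- large_board_center (a point): Centre of the larger board of the same wood: 130 wide (x) x 16 thick (y) x 150 mm high (z), standing in the other outer slot of the rack. It stays there.
- rack: Fixed light wooden rack, 120 (x) x 176 (y) x 40 mm high; origin under its centre, on the worktop. Three slots along its x at y = -55, 0 and +55 mm; each is 20 mm wide with its floor 12 mm and its rib tops 40 mm above the worktop. The boards stand in the outer two, their x along the rack's x.
- slot (a point): Middle of the clamp slot's floor, 15 mm above the worktop; y = clamping direction, x = along the slot. Slot 24 mm wide (y -12 to +12), 106 mm long, ends open. At +y the fixed steel jaw plate, 63 mm high from the slot floor; at -y a lip 10 mm high. The board stands here, thickness along y, width along x, within 30 mm of centre. The jaw comes from -y.
- grip_center (a point): Point between the clamp's two black upright grip pieces, 135 mm above the worktop: squeeze here, along y (axes as the clamp's). Front piece fixed, 22 wide (x), outer face at y = +18 mm, top at height 153 mm. Rear piece is the trigger, 22 wide, outer face at y = -38 mm at rest, -14 mm fully squeezed, top at height 155 mm. Nothing else near above height 108 mm.
- clamp: Bar clamp fixed to the worktop, 310 mm long (y) on a wooden base 74 mm wide (x). Origin on the worktop under the grip. y = clamping direction. From -y to +y: tail of the toothed bar, black trigger, fixed black grip, sliding jaw (top 78 mm above the worktop) with the sprung pad, slot (its middle at y = 124 mm), fixed jaw plate.
- trigger (a joint): Trigger angle, rad: 0 sprung back, 0.2 fully squeezed (24 mm at the squeezing height, hinge 119 mm lower). Takes about 7 N to move the jaw, plus 0.5 N per N on the pad. A pawl on 3 mm teeth carries the jaw forward, about 6 mm a full stroke; on the way back the free jaw stays by friction, but once the pad presses the board, letting go lets the jaw slip back until the pad is under 2 mm in.
- jaw (a joint): Advance of the sliding jaw in m: 0 fully back, growing toward the fixed jaw plate. The pad's face then lies 59 mm minus this value from the plate (43 mm minus this value from a 16 mm board that is flat against the plate).
- pad (a joint): How far the sprung rubber-faced pad (50 wide x 34 mm high, centre 52 mm above the worktop) on the front of the jaw is pushed in, in m: 0 out, 0.007 at its stop; 1 N per mm.
- small_tin: Oblong tin with a red lid, 40 x 70 x 68 mm, behind the clamp. Origin at its underside. Leave it alone.
- garlic_bulb: Garlic bulb, about 53 mm, behind the clamp on the left. Origin at its underside. Leave it alone.
- shaker: Glass salt shaker, 44 x 90 mm, behind the clamp. Origin at its underside. Leave it alone.
Not all that is in view belongs to the job. Leave any turquoise look-alike of the part that bears board_center alone.

How it is judged:
On the way, in this order (a step that is already met when the one before it is completed fails the run):
1. the smaller board stands on edge in the clamp's slot, let go and still (x of board_center in the frame of slot between -0.03 and 0.03 m and y of board_center in the frame of slot between -0.009 and 0.009 m and z of board_center in the frame of slot between 0.053 and 0.067 m and angle between board_center's own z axis and vertical below 0.15 rad and angle between the y axis of board_center and the y axis of slot, either way round below 0.2 rad and contact force between the fingers and small_board below 0.1 N and linear speed of small_board below 0.03 m/s and value of joint pad below 0.0005 m), for 0.2 s.
2. with the trigger squeezed, the jaw's pad has met the board (x of board_center in the frame of slot between -0.03 and 0.03 m and y of board_center in the frame of slot between -0.009 and 0.009 m and z of board_center in the frame of slot between 0.053 and 0.067 m and angle between board_center's own z axis and vertical below 0.15 rad and angle between the y axis of board_center and the y axis of slot, either way round below 0.2 rad and contact force between pad and small_board above 1 N and contact force between the fingers and trigger above 0.5 N), for 0.1 s.
At the end, for the whole second after the job is handed in: The smaller board stands upright in the clamp slot (within 30 mm of its middle, tilt under 0.15 rad, not touched by the robot), the pad presses it, pushed in 2.3 to 5.3 mm of 7, the robot still holds the trigger in with over 2 N, and the larger board is within 20 mm of its place (x of board_center in the frame of slot between -0.03 and 0.03 m and y of board_center in the frame of slot between -0.009 and 0.009 m and z of board_center in the frame of slot between 0.053 and 0.067 m and angle between board_center's own z axis and vertical below 0.15 rad and angle between the y axis of board_center and the y axis of slot, either way round below 0.2 rad and value of joint pad between 0.0023 and 0.0053 m and contact force between pad and small_board above 1.5 N and contact force between the fingers and trigger above 2 N and value of joint trigger above 0.02 rad and contact force between each of the arm, the fingers and small_board below 0.1 N and linear speed of small_board below 0.02 m/s and distance of large_board_center from where it was at the start of the episode below 0.02 m); the arm keeps its last pose, push and grip.
It fails at once if the pad is pushed in more than 5.8 mm, or presses the board with more than 20 N (crushed) (value of joint pad above 0.0058 m or contact force between pad and small_board above 20 N).
It fails at once if the robot moves the jaw or its pad directly (contact force between any of the arm, the fingers and jaw above 3 N).
It fails at once if the board is dropped from a height (height (world z) of board_center above 0.12 m and contact force between the fingers and small_board below 0.05 N).
It fails at once if the larger board or a bystander is moved by more than 30 mm (distance of any of large_board_center, small_tin, garlic_bulb, shaker from where it was at the start of the episode above 0.03 m).
It also fails if it takes over 72 s, if anything falls off the work surface, if the arm or the gripper's body presses on something with over 40 N, if the wrist force passes 120 N, or if a joint passes its speed limit or range.

## Working session

There is one attempt and no reset: what is moved stays moved. The work goes in short steps, Python scripts to look and compute and a tool call to move; the robot and the scene stay as the last step left them, time stands still between calls to the robot, and variables do not carry over. Pictures are saved under pics/ and viewed, at most 10 in all, crops included, and the job is handed in when it is done.

Besides the shell and the picture viewer there is one more tool, called as name(argument=value, ...), one argument or row to a line, values as JSON. jog_arm: Moves the arm, as the interface text tells. Its arguments: {"type":"object","properties":{"increments":{"type":"array","items":{"type":"array"}},"grip_force":{"type":"number"}},"required":["increments"]}

```bash
mkdir -p pics; cat > h.py <<'E'
import numpy as np, cv2
from station import sensors, cams, order, nets, manip
def f(p): return 200/np.tan(np.radians(p["vfov"])/2)
def world(p,r,c,z=None):
    """pixel -> world via depth, or on plane z"""
    F=f(p); d=np.array([(c-p["cx"])/F,-(r-p["cy"])/F,-1.0]); E=np.array(p["extrinsics"])
    o=E[:3,3]; v=E[:3,:3]@d
    if z is None: s=float(p["range_z"][int(round(r)),int(round(c))])
    else: s=(z-o[2])/v[2]
    return o+s*v
def cloud(p,mask=None):
    R,C=np.nonzero((p["range_z"]>0)&(mask if mask is not None else True)); s=p["range_z"][R,C].astype(float);F=f(p)
    P=np.stack([(C-p["cx"])/F*s,-(R-p["cy"])/F*s,-s],1);E=np.array(p["extrinsics"])
    return P@E[:3,:3].T+E[:3,3],R,C
def fit(pts):
    (c,s,a)=cv2.minAreaRect((pts[:,:2]*1000).astype(np.float32)); return np.round(c,1),np.round(s,1),round(a,1)
E
python3 - <<'E'
from h import *
np.set_printoptions(precision=3,suppress=True)
for n in ["scene","side"]:
    p=cams.capture(n); cv2.imwrite(f"pics/{n}0.png",p["color"]); print(n,p["vfov"],p["cx"],p["cy"],np.array(p["extrinsics"])[:3,3])
    for k in ["board_center","large_board_center","rack","slot","grip_center","clamp"]:
        for d in nets.landmark_of(p,k)[:3]:
            r,c=d["pixel"]; print(k,round(d["conf"],2),int(r),int(c),world(p,r,c))
    for k in ["board_center","large_board_center"]:
        for d in nets.outline_of(p,k)[:3]:
            P,_,_=cloud(p,d["pixels"]); print("outl",k,round(d["conf"],2),d["pixel"],len(P),P.min(0),P.max(0))
print({k:v for k,v in p.items() if k not in("color","range_z","extrinsics")}, sensors.get_obs()["time"])
E
```

```text
scene 49.62178705633023 320.4956320912961 206.21956553459853 [ 0.003 -0.589  0.794]
board_center 0.86 275 476 [ 0.698 -0.33   0.088]
board_center 0.85 239 430 [ 0.737 -0.182  0.071]
board_center 0.79 274 382 [ 0.003 -0.589  0.794]
large_board_center 0.93 298 425 [ 0.549 -0.299  0.104]
rack 0.67 308 399 [ 0.537 -0.251  0.04 ]
slot 0.68 210 244 [0.474 0.238 0.067]
slot 0.67 275 381 [ 0.543 -0.188  0.092]
grip_center 0.61 195 261 [0.501 0.188 0.13 ]
clamp 0.93 234 264 [0.485 0.171 0.014]
outl board_center 0.95 [271.9, 381.8] 1336 [ 0.501 -0.193 -0.004] [ 0.723 -0.085  0.135]
outl board_center 0.87 [276.3, 476.9] 1218 [ 0.683 -0.355 -0.006] [ 0.892 -0.233  0.122]
outl board_center 0.74 [239.0, 428.1] 1595 [ 0.697 -0.216 -0.001] [ 0.845 -0.062  0.122]
outl large_board_center 0.62 [295.0, 425.1] 2100 [ 0.491 -0.303 -0.001] [ 0.664 -0.252  0.165]
side 54.46071412671904 322.883825671134 195.05324978038658 [ 0.579 -0.784  0.728]
board_center 0.88 323 380 [ 0.721 -0.329  0.074]
board_center 0.74 267 297 [ 0.559 -0.189  0.088]
board_center 0.6 267 375 [ 0.733 -0.184  0.075]
large_board_center 0.69 306 294 [ 0.553 -0.3    0.099]
large_board_center 0.23 267 296 [ 0.556 -0.192  0.091]
grip_center 0.59 162 275 [0.494 0.185 0.132]
clamp 0.93 199 278 [0.504 0.09  0.069]
clamp 0.56 268 295 [ 0.555 -0.19   0.087]
outl board_center 0.73 [260.6, 293.5] 1314 [ 0.502 -0.194  0.054] [ 0.601 -0.171  0.135]
outl board_center 0.72 [268.0, 376.3] 1572 [ 0.698 -0.219  0.001] [ 0.775 -0.133  0.122]
outl board_center 0.58 [321.1, 378.0] 1505 [ 0.683 -0.356 -0.005] [ 0.798 -0.18   0.121]
outl large_board_center 0.85 [302.8, 296.9] 3239 [ 0.47  -0.308 -0.005] [ 0.636 -0.148  0.165]
{'vfov': 54.46071412671904, 'cx': 322.883825671134, 'cy': 195.05324978038658, 'shot': 2} 0.9
```

View pictures.

View pics/scene0.png

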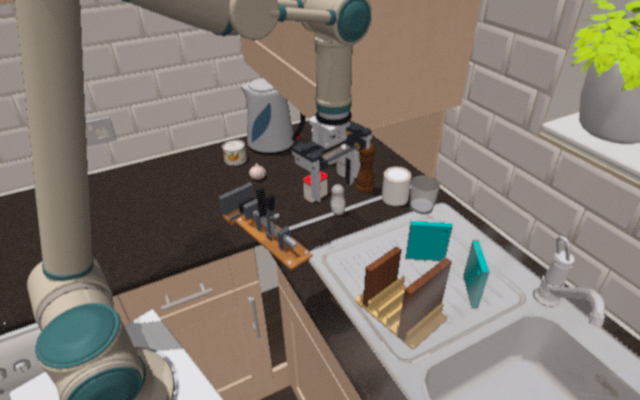

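View pics/side0.png

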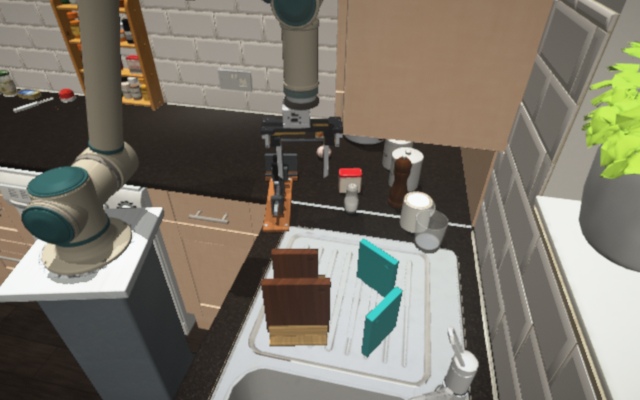

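```bash
python3 - <<'E'
from h import *
np.set_printoptions(precision=3,suppress=True)
A=[]
for n in ["scene","side"]:
    p=cams.capture(n); P,R,C=cloud(p); A.append(P)
    def box(lo,hi): return P[np.all((P>lo)&(P<hi),axis=1)]
    for nm,lo,hi in [("small top",(.47,-.23,.126),(.64,-.14,.142)),("small face",(.47,-.23,.07),(.64,-.14,.13)),("large top",(.45,-.34,.155),(.68,-.26,.175)),
      ("clamp all>.006",(.38,.0,.006),(.62,.36,.17)),("base",(.38,.0,.006),(.62,.36,.022)),("plate",(.38,.0,.07),(.62,.36,.084)),(">.11",(.38,.0,.112),(.62,.36,.165)),("rack",(.45,-.36,.03),(.68,-.14,.046))]:
        b=box(lo,hi); 
        if len(b)>4: print(n,nm,len(b),*fit(b),"z",np.percentile(b[:,2],[50,99]),"mean",b.mean(0))
Q=np.concatenate(A); Q=Q[(Q[:,0]>.38)&(Q[:,0]<.62)&(Q[:,1]>-.02)&(Q[:,1]<.38)&(Q[:,2]<.18)]
# top-down height map, 1px=0.5mm*... 
H=np.zeros((400,240),np.float32)
for x,y,z in Q[np.argsort(Q[:,2])]: H[int((.38-y)*1000)%400,int((x-.38)*1000)]=max(z,0)
H=cv2.dilate(H,np.ones((3,3)))
m=cv2.applyColorMap((H/.16*255).clip(0,255).astype(np.uint8),cv2.COLORMAP_JET)
m=cv2.resize(m,None,fx=1.5,fy=1.5,interpolation=0)
p=cams.capture("scene"); z=cv2.resize(p["color"][170:280,205:325],None,fx=3.6,fy=3.6)
o=np.zeros((600,800,3),np.uint8); o[:600,:360]=m; o[:z.shape[0],362:362+z.shape[1]]=z[:,:438]
cv2.imwrite("pics/clamp.png",o)
E
```

```text
scene small top 308 [ 553.2 -182.2] [ 19.5 100.9] 88.4 z [0.132 0.134] mean [ 0.551 -0.183  0.131]
scene small face 666 [ 553.2 -182.6] [ 18.3 103.8] 87.5 z [0.102 0.13 ] mean [ 0.545 -0.187  0.102]
scene large top 499 [ 558.4 -291.6] [ 17.9 133.2] 88.2 z [0.162 0.164] mean [ 0.553 -0.293  0.161]
scene clamp all>.006 3402 [532.9 165.8] [161.9 336.3] 2.3 z [0.038 0.152] mean [0.493 0.181 0.044]
scene base 1484 [489.5 146.6] [144.2 363.1] 22.9 z [0.012 0.021] mean [0.492 0.135 0.012]
scene plate 330 [501.1 209.7] [242.7 107. ] 90.0 z [0.076 0.084] mean [0.496 0.262 0.076]
scene >.11 258 [497.7 167.6] [60.1 23.3] 86.9 z [0.137 0.155] mean [0.496 0.166 0.135]
scene rack 900 [ 559.6 -238. ] [141.4 131.4] 87.4 z [0.039 0.045] mean [ 0.545 -0.246  0.038]
side small top 344 [ 552.  -181.9] [19.6 99.2] 88.3 z [0.132 0.134] mean [ 0.552 -0.183  0.131]
side small face 890 [ 551.8 -183.2] [17.6 99.4] 87.7 z [0.101 0.13 ] mean [ 0.552 -0.189  0.101]
side large top 614 [ 557.  -292.2] [ 19.9 129.7] 88.8 z [0.162 0.164] mean [ 0.558 -0.294  0.161]
side clamp all>.006 2062 [533.2 164.8] [161.6 332.1] 2.1 z [0.014 0.151] mean [0.504 0.164 0.036]
side base 1143 [533.4 161.2] [161.6 325. ] 2.1 z [0.011 0.021] mean [0.507 0.128 0.012]
side plate 148 [497.4 207.8] [238.8 104.5] 88.7 z [0.076 0.081] mean [0.502 0.262 0.075]
side >.11 106 [491.5 165.7] [16.2 56.8] 4.9 z [0.14  0.155] mean [0.493 0.156 0.138]
side rack 514 [ 555.3 -238.7] [127.9 144.4] 0.6 z [0.039 0.046] mean [ 0.559 -0.298  0.038]
```

View pics/clamp.png

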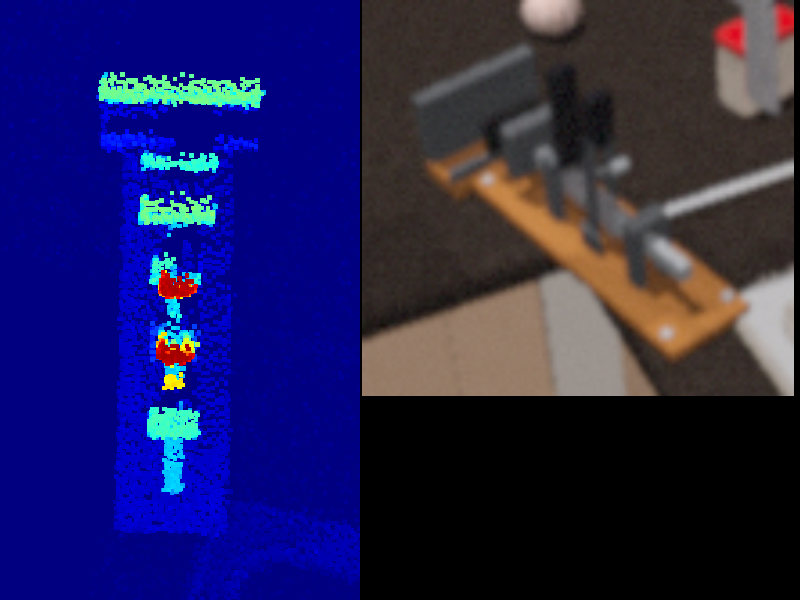

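The height map shows the clamp running along world +y: plate at rows 75-106 (y≈0.31-0.33), lip at row 142, jaw at row 210, front grip at row 287, trigger at row 352. The dark wooden small board is at (274,382) in the scene picture; the turquoise ones are look-alikes.

```bash
python3 - <<'E'
from h import *
np.set_printoptions(precision=4,suppress=True)
o=sensors.get_obs(); print(o["eef_pos"],o["eef_rot"],o["width"],manip.tips_ahead,o["time"])
for n in ["scene","side"]:
    p=cams.capture(n); P,R,C=cloud(p)
    for nm,lo,hi in [("small face",(.507,-.205,.07),(.597,-.18,.125)),("large face",(.5,-.31,.07),(.615,-.29,.155)),
      ("plate face",(.455,.28,.04),(.545,.318,.072)),("plate top",(.42,.28,.074),(.58,.34,.083)),("trig rear",(.46,.11,.12),(.53,.152,.15)),("grip rear",(.46,.155,.12),(.53,.183,.15)),("gripfront all",(.46,.16,.115),(.53,.22,.156)),("trig all",(.46,.1,.115),(.53,.158,.158)),("jaw top",(.45,.22,.072),(.55,.26,.08)),("bar tail",(.47,.05,.03),(.53,.08,.06))]:
        b=P[np.all((P>lo)&(P<hi),axis=1)]
        if len(b)<8: continue
        k=np.polyfit(b[:,0],b[:,1],1)
        print(n,nm,len(b),"slope",round(k[0],3),"pct x",np.percentile(b[:,0],[1,50,99]),"y",np.percentile(b[:,1],[2,20,50,80,98]))
E
```

```text
[ 0.575  -0.      0.3027] [[-0.      1.      0.0001]
 [ 1.      0.     -0.    ]
 [-0.      0.0001 -1.    ]] 0.09399772362385736 0.0972 1.05
scene small face 451 slope -0.026 pct x [0.5084 0.5498 0.5962] y [-0.1913 -0.19   -0.1891 -0.188  -0.1867]
scene large face 823 slope -0.028 pct x [0.5014 0.5546 0.6134] y [-0.3014 -0.3004 -0.2993 -0.2982 -0.2973]
scene plate face 217 slope -0.023 pct x [0.4565 0.5003 0.5435] y [0.3125 0.3141 0.3154 0.317  0.3179]
scene plate top 131 slope -0.022 pct x [0.4488 0.4992 0.5521] y [0.3127 0.3152 0.3197 0.3243 0.329 ]
scene trig rear 78 slope -0.212 pct x [0.4861 0.4934 0.5074] y [0.1393 0.1407 0.1425 0.1448 0.1509]
scene gripfront all 119 slope -0.137 pct x [0.4866 0.4952 0.5094] y [0.1835 0.1852 0.1872 0.1906 0.1962]
scene trig all 121 slope -0.172 pct x [0.4861 0.4942 0.5075] y [0.1393 0.1411 0.143  0.1458 0.1509]
scene jaw top 69 slope 0.031 pct x [0.4748 0.4935 0.5164] y [0.2315 0.2342 0.2379 0.2442 0.2481]
scene bar tail 61 slope -0.31 pct x [0.4891 0.4932 0.5011] y [0.0532 0.0559 0.0634 0.0737 0.079 ]
side small face 727 slope -0.025 pct x [0.5
[... 162 characters left out ...]
0.2966]
side plate face 128 slope -0.013 pct x [0.4561 0.5192 0.5449] y [0.3097 0.313  0.3149 0.3163 0.3178]
side plate top 64 slope -0.042 pct x [0.4478 0.5128 0.552 ] y [0.3116 0.3158 0.3178 0.3239 0.3271]
side trig rear 53 slope -0.144 pct x [0.4852 0.4933 0.5016] y [0.1376 0.1399 0.1423 0.1435 0.146 ]
side gripfront all 32 slope 0.073 pct x [0.4878 0.4928 0.4976] y [0.1825 0.1846 0.1863 0.1889 0.192 ]
side trig all 73 slope -0.141 pct x [0.4853 0.494  0.5016] y [0.138  0.1405 0.1425 0.1442 0.1462]
side jaw top 19 slope -0.021 pct x [0.4747 0.5153 0.5215] y [0.2303 0.234  0.2377 0.2431 0.2468]
side bar tail 36 slope 0.628 pct x [0.4897 0.495  0.4995] y [0.0515 0.0542 0.0635 0.072  0.0771]
```

jog_arm(
  increments=[
    [[0,0,-0.18],[-0.036,-0.005,0],0.06],
    [[0,0,-0.36],[-0.072,-0.01,0],0.06],
    [[0,0,-0.54],[-0.108,-0.015,0],0.06],
    [[0,0,-0.72],[-0.144,-0.02,0],0.06],
    [[0,0,-0.9],[-0.181,-0.023,0],0.06],
  ],
  grip_force=20,
)

```text
time: 1.78
eef_pos: [0.5517, -0.1821, 0.3028]
eef_rot: [[-0.787, 0.617, 0.0], [0.617, 0.787, 0.0], [-0.0, 0.0, -1.0]]
force: [1.3, -0.3, 0.5]
width: 0.06
finger_force: 0.0
```

jog_arm(
  increments=[
    [[0,0,-0.16],[0,0,0],0.06],
    [[0,0,-0.32],[0,0,0],0.06],
    [[0,0,-0.48],[0,0,0],0.06],
    [[0,0,-0.646],[0,0,0],0.06],
    [[0,0,-0.646],[0,0,0],0.06],
  ],
)

```text
time: 2.4
eef_pos: [0.552, -0.181, 0.3027]
eef_rot: [[-1.0, 0.027, 0.0], [0.027, 1.0, 0.0], [-0.0, 0.0, -1.0]]
force: [1.0, 0.2, -0.0]
width: 0.0596
finger_force: 0.0
```

```bash
python3 - <<'E'
from h import *
np.set_printoptions(precision=4,suppress=True)
o=sensors.get_obs(); print(o["eef_pos"],o["eef_rot"],o["joints"],o["width"],o["time"],o["force"])
p=cams.capture("wrist"); P,R,C=cloud(p); cv2.imwrite("pics/w1.png",p["color"])
b=P[np.all((P>(.48,-.23,.125))&(P<(.63,-.14,.14)),axis=1)]
print(len(b),fit(b),np.percentile(b[:,0],[1,50,99]),np.percentile(b[:,1],[1,50,99]),np.median(b[:,2]),np.polyfit(b[:,0],b[:,1],1))
E
```

```text
[ 0.552  -0.181   0.3027] [[-0.9996  0.0268  0.0001]
 [ 0.0268  0.9996  0.    ]
 [-0.0001  0.     -1.    ]] [-0.4366  0.2849  1.4921  0.0001  1.3646 -1.9807] 0.05963262366538296 2.4 [ 0.9824  0.2483 -0.0247]
1966 (array([ 554.1, -180.5]), array([ 16. , 100.5]), 88.1) [0.5045 0.5493 0.6029] [-0.1887 -0.1805 -0.1718] 0.13240785690075263 [-0.0264 -0.1659]
```

jog_arm(
  increments=[
    [[0,0,0],[-0.002,0.0005,0.03],0.06],
    [[0,0,0],[-0.002,0.0005,0.06],0.06],
    [[0,0,0],[-0.002,0.0005,0.09],0.06],
    [[0,0,0],[-0.002,0.0005,0.11],0.06],
    [[0,0,0],[-0.002,0.0005,0.11],0.05],
  ],
)

```text
time: 3.08
eef_pos: [0.5532, -0.1801, 0.1912]
eef_rot: [[-1.0, 0.027, -0.003], [0.027, 1.0, 0.002], [0.003, 0.001, -1.0]]
force: [0.1, 0.1, 1.3]
width: 0.0528
finger_force: 0.0
```

jog_arm(
  increments=[
    [[0,0,0],[0,0,0],0.0],
    [[0,0,0],[0,0,0],0.0],
    [[0,0,0],[0,0,0],0.0],
    [[0,0,0],[0,0,0],0.0],
    [[0,0,0],[0,0,0],0.0],
  ],
  grip_force=25,
)

```text
time: 3.7
eef_pos: [0.5542, -0.1806, 0.1933]
eef_rot: [[-1.0, 0.025, 0.001], [0.025, 1.0, -0.0], [-0.001, -0.0, -1.0]]
force: [-0.3, 0.2, 2.5]
width: 0.0159
finger_force: 25.0
```

jog_arm(
  increments=[
    [[0,0,0],[0,0,-0.02],0.0],
    [[0,0,0],[0,0,-0.055],0.0],
    [[0,0,0],[0,0,-0.095],0.0],
    [[0,0,0],[0,0,-0.135],0.0],
    [[0,0,0],[0,0,-0.17],0.0],
  ],
)

```text
time: 4.32
eef_pos: [0.5538, -0.1805, 0.3637]
eef_rot: [[-1.0, 0.025, -0.0], [0.025, 1.0, 0.0], [0.0, 0.0, -1.0]]
force: [-0.3, -0.3, -1.3]
width: 0.016
finger_force: 25.0
```

jog_arm(
  increments=[
    [[0,0,0],[0.005,0.03,0],0.0],
    [[0,0,0],[0.015,0.08,0],0.0],
    [[0,0,0],[0.025,0.13,0],0.0],
    [[0,0,0],[0.035,0.18,0],0.0],
    [[0,0,0],[0.045,0.23,0],0.0],
  ],
)

```text
time: 4.95
eef_pos: [0.514, 0.052, 0.3622]
eef_rot: [[-1.0, 0.025, -0.001], [0.025, 1.0, 0.0], [0.001, 0.0, -1.0]]
force: [0.1, -0.1, -2.4]
width: 0.0161
finger_force: 25.0
```

jog_arm(
  increments=[
    [[0,0,0],[0.01,0.05,0],0.0],
    [[0,0,0],[0.02,0.1,0],0.0],
    [[0,0,0],[0.022,0.15,0],0.0],
    [[0,0,0],[0.022,0.19,0],0.0],
    [[0,0,0],[0.022,0.23,0],0.0],
  ],
)

```text
time: 5.58
eef_pos: [0.498, 0.2823, 0.362]
eef_rot: [[-1.0, 0.024, -0.001], [0.024, 1.0, -0.001], [0.001, -0.001, -1.0]]
force: [0.6, 0.1, -2.1]
width: 0.0156
finger_force: 25.0
```

```bash
python3 - <<'E'
from h import *
np.set_printoptions(precision=4,suppress=True)
p=cams.capture("wrist"); P,R,C=cloud(p); cv2.imwrite("pics/w2.png",p["color"])
o=sensors.get_obs(); print(o["eef_pos"],o["eef_rot"],o["joints"],o["width"],o["time"],o["force"])
for nm,lo,hi in [("plate top",(.42,.28,.073),(.58,.36,.085)),("lip",(.42,.27,.021),(.58,.30,.03)),("grips",(.45,.1,.14),(.55,.23,.165)),("large",(.4,-.4,.15),(.7,-.2,.17)),("boardbottom",(.42,.2,.17),(.58,.36,.32))]:
    b=P[np.all((P>lo)&(P<hi),axis=1)]
    if len(b)<8: print(nm,len(b)); continue
    print(nm,len(b),fit(b),np.percentile(b[:,0],[1,50,99]),np.percentile(b[:,1],[1,50,99]),np.percentile(b[:,2],[1,50,99]),np.polyfit(b[:,0],b[:,1],1))
E
```

```text
[0.498  0.2872 0.3617] [[-0.9998  0.0218 -0.0011]
 [ 0.0217  0.9997  0.0058]
 [ 0.0013  0.0058 -1.    ]] [ 0.399   0.2485  1.3986  0.0058  1.4933 -1.1505] 0.01592473431417083 5.625 [ 0.6232  3.8199 -0.915 ]
plate top 920 (array([502. , 323.5]), array([ 14.2, 104.9]), 89.0) [0.4498 0.4992 0.5528] [0.3159 0.3234 0.3309] [0.0747 0.0782 0.08  ] [-0.0222  0.3343]
lip 32 (array([454. , 290.5]), array([4.2, 9.8]), 88.8) [0.4491 0.454  0.4589] [0.2883 0.2905 0.2927] [0.0239 0.0251 0.0269] [-0.0149  0.2972]
grips 632 (array([498.2, 170.9]), array([56.4, 22.3]), 88.2) [0.4872 0.4969 0.5094] [0.1429 0.154  0.1988] [0.1404 0.1524 0.1555] [0.3244 0.0095]
large 0
boardbottom 6569 (array([497.3, 284.1]), array([101.5,  39.4]), 10.7) [0.4474 0.4886 0.5464] [0.2637 0.2828 0.3016] [0.216  0.3012 0.3184] [-0.0226  0.2937]
```

View pics/w2.png

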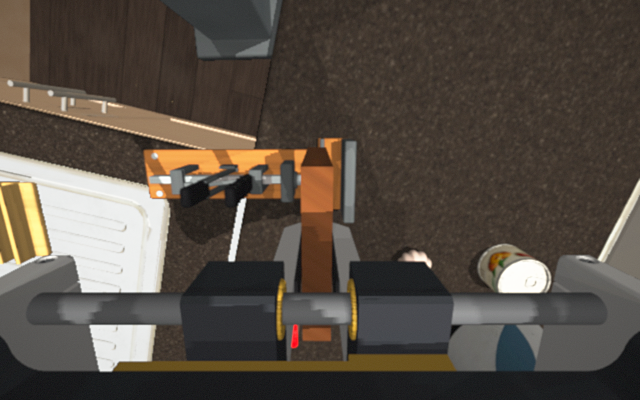

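The wrist picture shows the board (columns 300-330) held straight between the fingers, with the clamp's plate at columns 343-355 just beyond it.

jog_arm(
  increments=[
    [[0,0,0],[-0.002,0.012,0],0.0],
    [[0,0,0],[-0.002,0.023,0],0.0],
    [[0,0,0],[-0.002,0.023,0.03],0.0],
    [[0,0,0],[-0.002,0.023,0.06],0.0],
    [[0,0,0],[-0.002,0.023,0.06],0.0],
  ],
)

```text
time: 6.25
eef_pos: [0.5, 0.3028, 0.3004]
eef_rot: [[-1.0, 0.026, -0.005], [0.026, 1.0, -0.003], [0.005, -0.003, -1.0]]
force: [-0.4, -0.4, -2.6]
width: 0.016
finger_force: 25.0
```

jog_arm(
  increments=[
    [[0,0,0],[0,0,0],0.0],
    [[0,0,0],[0,0,0],0.0],
  ],
)

```text
time: 6.5
eef_pos: [0.5018, 0.304, 0.3043]
eef_rot: [[-1.0, 0.025, 0.003], [0.025, 1.0, 0.001], [-0.003, 0.001, -1.0]]
force: [-0.2, -1.1, -1.1]
width: 0.0158
finger_force: 25.0
```

```bash
python3 - <<'E'
from h import *
np.set_printoptions(precision=4,suppress=True)
o=sensors.get_obs(); print(o["eef_pos"],o["eef_rot"],o["qd"],o["time"],o["force"])
for n in ["wrist","side","scene"]:
  p=cams.capture(n); P,R,C=cloud(p)
  for nm,lo,hi in [("plate top",(.42,.305,.073),(.58,.36,.085)),("lip",(.42,.27,.021),(.58,.302,.03)),("grips",(.45,.1,.14),(.55,.23,.165)),("board",(.42,.2,.125),(.58,.36,.215))]:
    b=P[np.all((P>lo)&(P<hi),axis=1)]
    if len(b)<8: print(nm,len(b)); continue
    print(n,nm,len(b),fit(b),np.percentile(b[:,0],[1,50,99]),np.percentile(b[:,1],[1,50,99]),np.percentile(b[:,2],[1,50,99]),np.polyfit(b[:,0],b[:,1],1))
E
```

```text
[0.5018 0.304  0.3043] [[-0.9997  0.0252  0.0028]
 [ 0.0252  0.9997  0.0012]
 [-0.0028  0.0013 -1.    ]] [ 0.0018 -0.0004  0.0044  0.0008 -0.0016  0.0011] 6.5 [-0.1552 -1.117  -1.0847]
wrist plate top 781 (array([494.5, 324.6]), array([90.3, 13.6]), 0.4) [0.4495 0.4848 0.5383] [0.3177 0.3256 0.3311] [0.076  0.0783 0.08  ] [0.0175 0.317 ]
wrist lip 95 (array([462.6, 290.4]), array([ 5., 29.]), 87.9) [0.4482 0.4589 0.4757] [0.2875 0.2902 0.2933] [0.0235 0.0252 0.0273] [-0.106   0.3389]
wrist grips 1066 (array([498. , 170.7]), array([57.5, 21.8]), 88.6) [0.4872 0.4969 0.5084] [0.143 0.154 0.199] [0.1403 0.152  0.1557] [0.2534 0.0449]
wrist board 345 (array([472.6, 305. ]), array([34., 42.]), 88.5) [0.4515 0.4519 0.4937] [0.2892 0.3058 0.32  ] [0.1295 0.1927 0.2148] [-0.021   0.3151]
side plate top 80 (array([500. , 318.2]), array([ 17.8, 104.2]), 87.5) [0.4481 0.5063 0.5519] [0.3111 0.3183 0.328 ] [0.0734 0.0769 0.0794] [-0.0292  0.3338]
side lip 17 (array([499.9, 286.1]), array([  7. , 101.4]), 87.9) [0.4498 0.5276 0.5505] [0.281  0.2855 0.2902] [0.0218 0.0239 0.0254] [-0.0382  0.3049]
[... 222 characters left out ...]
505 0.4994 0.5491] [0.2894 0.2951 0.3012] [0.1265 0.1718 0.214 ] [-0.0225  0.3064]
scene plate top 138 (array([501.4, 320.5]), array([ 18.3, 104.4]), 88.6) [0.4495 0.4982 0.5526] [0.3119 0.3196 0.3286] [0.0731 0.0769 0.0804] [-0.0219  0.3311]
scene lip 27 (array([470.6, 287. ]), array([ 8., 47.]), 87.7) [0.4478 0.4669 0.4923] [0.2827 0.2873 0.2911] [0.0214 0.0238 0.0274] [-0.0616  0.3161]
scene grips 105 (array([497.6, 168. ]), array([59.7, 22.2]), 88.4) [0.4859 0.4949 0.5083] [0.1389 0.149  0.197 ] [0.1404 0.1498 0.1556] [0.1184 0.1058]
scene board 1016 (array([499.4, 294.2]), array([ 22.4, 102.3]), 80.8) [0.4502 0.4944 0.5503] [0.2906 0.2958 0.3106] [0.1259 0.171  0.214 ] [-0.0532  0.3226]
```

jog_arm(
  increments=[
    [[0,0,0],[0.001,0,0.03],0.0],
    [[0,0,0],[0.001,0,0.06],0.0],
    [[0,0,0],[0.001,0,0.085],0.0],
    [[0,0,0],[0.001,0,0.1],0.0],
    [[0,0,0],[0.001,0,0.1],0.0],
  ],
)

```text
time: 7.28
eef_pos: [0.4997, 0.3038, 0.202]
eef_rot: [[-1.0, 0.025, -0.002], [0.025, 1.0, -0.001], [0.001, -0.001, -1.0]]
force: [-0.1, 0.7, -1.5]
width: 0.0159
finger_force: 25.0
```

jog_arm(
  increments=[
    [[0,0,0],[0,0,0.004],0.0],
    [[0,0,0],[0,0,0.007],0.0],
    [[0,0,0],[0,0,0.007],0.0],
    [[0,0,0],[0,0,0.007],0.0],
  ],
)

```text
time: 7.78
eef_pos: [0.5005, 0.3041, 0.1963]
eef_rot: [[-1.0, 0.025, 0.002], [0.025, 1.0, 0.001], [-0.002, 0.001, -1.0]]
force: [0.5, -0.3, -0.2]
width: 0.0159
finger_force: 25.0
```

jog_arm(
  increments=[
    [[0,0,0],[0,0.001,0],0.0],
    [[0,0,0],[0,0.002,0],0.0],
    [[0,0,0],[0,0.003,0],0.0],
    [[0,0,0],[0,0.003,0],0.0],
  ],
)

```text
time: 8.28
eef_pos: [0.5004, 0.3061, 0.1963]
eef_rot: [[-1.0, 0.024, 0.001], [0.024, 1.0, -0.002], [-0.001, -0.002, -1.0]]
force: [0.6, -4.1, 5.0]
width: 0.0163
finger_force: 25.0
```

jog_arm(
  increments=[
    [[0,0,0],[0,-0.001,0],0.0],
    [[0,0,0],[0,-0.001,0],0.0],
    [[0,0,0],[0,-0.001,0],0.02],
    [[0,0,0],[0,-0.001,0],0.03],
    [[0,0,0],[0,-0.001,0],0.05],
  ],
)

```text
time: 8.9
eef_pos: [0.4998, 0.3062, 0.1952]
eef_rot: [[-1.0, 0.025, -0.001], [0.025, 1.0, 0.0], [0.001, 0.0, -1.0]]
force: [-0.4, -1.0, -0.6]
width: 0.0369
finger_force: 0.0
```

jog_arm(
  increments=[
    [[0,0,0],[0,0,0],0.05],
    [[0,0,0],[0,0,0],0.05],
    [[0,0,0],[0,0,-0.02],0.05],
    [[0,0,0],[0,0,-0.05],0.05],
    [[0,0,0],[0,0,-0.08],0.05],
  ],
)

```text
time: 9.52
eef_pos: [0.5, 0.3059, 0.2764]
eef_rot: [[-1.0, 0.025, -0.0], [0.025, 1.0, -0.0], [0.0, -0.0, -1.0]]
force: [0.2, -0.5, -0.9]
width: 0.0501
finger_force: 0.0
```

```bash
python3 - <<'E'
from h import *
np.set_printoptions(precision=4,suppress=True)
o=sensors.get_obs(); print(o["eef_pos"],o["eef_rot"],o["width"],o["time"],o["force"])
for n in ["wrist","side","scene"]:
  p=cams.capture(n); P,R,C=cloud(p); cv2.imwrite(f"pics/{n}3.png",p["color"])
  for nm,lo,hi in [("board top",(.42,.28,.127),(.58,.33,.142)),("board face",(.42,.28,.085),(.58,.302,.125)),("plate top",(.42,.305,.073),(.58,.36,.085))]:
    b=P[np.all((P>lo)&(P<hi),axis=1)]
    if len(b)<8: print(nm,len(b)); continue
    print(n,nm,len(b),fit(b),np.percentile(b[:,0],[1,50,99]),np.percentile(b[:,1],[1,50,99]),np.percentile(b[:,2],[1,50,99]),np.polyfit(b[:,0],b[:,1],1),np.polyfit(b[:,2],b[:,1],1)[0])
E
```

```text
[0.5    0.3059 0.2764] [[-0.9997  0.0249 -0.0004]
 [ 0.0249  0.9997 -0.0001]
 [ 0.0004 -0.0001 -1.    ]] 0.05014176929810108 9.525 [ 0.1538 -0.4756 -0.8648]
wrist board top 2461 (array([500.3, 305.6]), array([ 16. , 100.6]), 89.0) [0.4505 0.4952 0.5492] [0.2976 0.3058 0.3141] [0.1335 0.1354 0.1369] [-0.0243  0.3178] -0.06508924177298273
wrist board face 15 (array([450. , 300.5]), array([3. , 0.1]), 89.8) [0.4499 0.45   0.45  ] [0.299  0.3006 0.3019] [0.0932 0.1143 0.1239] [ 7.1777 -2.9293] -0.010235562761240963
wrist plate top 1498 (array([501.2, 323.4]), array([105.6,  26.1]), 5.9) [0.4499 0.4983 0.5529] [0.3157 0.3233 0.3304] [0.0756 0.0783 0.08  ] [-0.0209  0.3337] -0.20304345684476063
side board top 134 (array([499.1, 300.8]), array([19.8, 97.5]), 87.2) [0.4507 0.5003 0.5476] [0.2917 0.2993 0.3116] [0.1271 0.1332 0.1365] [-0.0312  0.3157] 0.9869616837651404
side board face 322 (array([497.6, 295.5]), array([99.3, 12.1]), 0.3) [0.4488 0.4985 0.5469] [0.2907 0.2966 0.3011] [0.086  0.1056 0.1246] [-0.0208  0.3069] 0.00650906203987573
plate top 5
scene board top 203 (array([498.5, 303. ]), array([ 23.2, 101.1]), 89.9) [0.449  0.4957 0.5474] [0.2923 0.3002 0.3143] [0.1272 0.1338 0.1373] [-0.0212  0.3122] 0.7482513481560418
scene board face 384 (array([499.4, 296.4]), array([ 10.7, 102.1]), 88.7) [0.4491 0.497  0.5485] [0.2934 0.2972 0.3011] [0.0854 0.105  0.1246] [-0.0235  0.3088] 0.004782091082235082
scene plate top 15 (array([449.9, 317.8]), array([23.1,  7. ]), 74.5) [0.4476 0.4501 0.456 ] [0.3059 0.3189 0.3286] [0.0745 0.0775 0.0846] [ 1.8688 -0.5249] -1.0904617094732052
```

jog_arm(
  increments=[
    [[0,0,0],[0,-0.03,0],0.08],
    [[0,0,0],[0,-0.06,0],0.08],
    [[0,0,0],[-0.001,-0.1,0],0.08],
    [[0,0,0],[-0.001,-0.136,0],0.08],
    [[0,0,0],[-0.001,-0.136,0],0.08],
  ],
)

```text
time: 10.3
eef_pos: [0.4969, 0.1681, 0.2742]
eef_rot: [[-1.0, 0.028, -0.003], [0.028, 1.0, -0.001], [0.003, -0.001, -1.0]]
force: [-0.2, -0.2, -0.2]
width: 0.0799
finger_force: 0.0
```

jog_arm(
  increments=[
    [[0,0,0],[0,0,0],0.08],
    [[0,0,0],[0,0,0.02],0.08],
    [[0,0,0],[0,0,0.04],0.08],
    [[0,0,0],[0,0,0.063],0.08],
    [[0,0,0],[0,0,0.063],0.08],
  ],
)

```text
time: 10.92
eef_pos: [0.4965, 0.1709, 0.2108]
eef_rot: [[-1.0, 0.023, -0.004], [0.023, 1.0, -0.0], [0.004, -0.001, -1.0]]
force: [-0.5, 0.1, -0.5]
width: 0.0798
finger_force: 0.0
```

```bash
cat > meas.py <<'E'
from h import *
np.set_printoptions(precision=4,suppress=True)
def st():
    o=sensors.get_obs(); print(o["eef_pos"],"w",round(o["width"],4),"ff",round(o["finger_force"],2),"F",o["force"],"t",o["time"])
# clamp frame: origin (.498,.180), yaw -.023
def local(P):
    d=P-np.array([.498,.180,0]); c,s=np.cos(-.023),np.sin(-.023)
    return np.stack([c*d[:,0]+s*d[:,1],-s*d[:,0]+c*d[:,1],d[:,2]],1)
def jaw(names=("wrist","side","scene"),save=None):
  for n in names:
    p=cams.capture(n); P,R,C=cloud(p); L=local(P)
    if save: cv2.imwrite(f"pics/{n}{save}.png",p["color"])
    for nm,lo,hi in [("jawtop",(-.03,.03,.074),(.03,.115,.083)),("padtop",(-.03,.05,.064),(.03,.125,.0725)),("face",(-.02,.05,.045),(.02,.115,.065)),("board",(-.05,.1,.09),(.05,.126,.125)),("btop",(-.05,.1,.131),(.05,.14,.14)),("trig",(-.012,-.06,.12),(.012,.0,.158))]:
        b=L[np.all((L>lo)&(L<hi),axis=1)]
        if len(b)>7: print(n,nm,len(b),"y",np.percentile(b[:,1],[2,10,50,90,98])*1000)
if __name__=="__main__":
    import sys
    st(); jaw(save=sys.argv[1] if len(sys.argv)>1 else None)
E
python3 meas.py 4
```

```text
[0.4965 0.1709 0.2108] w 0.0798 ff 0.0 F [-0.5344  0.141  -0.5323] t 10.925
wrist jawtop 994 y [55.3876 56.3995 63.1248 68.9818 70.2277]
wrist padtop 1242 y [ 55.2622  58.5048  95.4231 117.9213 118.3303]
wrist face 904 y [50.9655 55.1026 86.6227 91.5745 91.8407]
wrist board 3687 y [116.8252 117.1575 117.6923 118.2262 118.5978]
wrist btop 3402 y [117.0277 117.6493 124.1933 131.6524 133.3839]
wrist trig 2440 y [-58.8786 -54.6897 -35.0749 -26.3976 -24.6651]
side jawtop 23 y [ 53.2299  55.658   61.6146 114.2307 114.8102]
side padtop 45 y [ 50.8366  52.3668  92.0149 118.7203 121.0557]
side face 20 y [ 52.5998  53.414   54.8867  93.2094 106.7071]
side board 87 y [110.5725 113.3178 116.474  120.3536 123.5273]
side btop 30 y [111.8944 115.4578 121.4712 129.0067 130.1998]
side trig 27 y [-59.9151 -59.3653 -38.8317 -34.2592 -31.6033]
scene jawtop 71 y [ 53.6205  54.9466  61.4326 114.037  114.8862]
scene padtop 123 y [ 52.1162  54.1947  93.4313 118.128  119.872 ]
scene face 97 y [ 51.6052  52.9181  56.0543  92.7506 114.358 ]
scene board 280 y [113.7134 114.776  116.9787 119.3655 120.5702]
scene btop 132 y [113.3784 115.8655 122.8756 130.8341 134.7545]
scene trig 91 y [-59.5457 -57.6201 -38.1979 -31.7577 -26.3721]
```

View pics/wrist4.png

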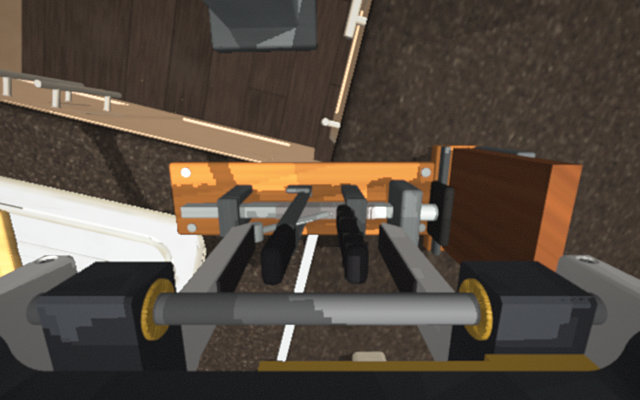

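The wrist picture shows the fingers straddling the trigger (270,255) and the front grip (350,240); the jaw is at column 405, its pad at column 440, close to the board's face (450-550).

jog_arm(
  increments=[
    [[0,0,0],[0,0,0],0.058],
    [[0,0,0],[0,0.003,0],0.05],
    [[0,0,0],[0,0.007,0],0.042],
    [[0,0,0],[0,0.011,0],0.034],
    [[0,0,0],[0,0.011,0],0.034],
  ],
  grip_force=20,
)

```text
time: 11.7
eef_pos: [0.4983, 0.1807, 0.2136]
eef_rot: [[-1.0, 0.024, 0.001], [0.024, 1.0, -0.001], [-0.001, -0.001, -1.0]]
force: [-0.5, -0.9, 4.4]
width: 0.0353
finger_force: 7.9
```

```bash
cat >> meas.py <<'E'
E
cat > gap.py <<'E'
from meas import *
p=cams.capture("wrist"); P,R,C=cloud(p); L=local(P); st()
def g(nm,lo,hi):
    b=L[np.all((L>lo)&(L<hi),axis=1)]
    print(nm,len(b),"y",np.percentile(b[:,1],[2,10,50,90,98])*1000 if len(b)>5 else "",np.median(b[:,2]) if len(b) else "")
g("jawtop",(-.03,.045,.074),(.03,.115,.083)); g("pad",(-.03,.082,.06),(.03,.1155,.0725)); g("board",(-.05,.1,.09),(.05,.126,.125)); g("btop",(-.05,.1,.131),(.05,.14,.14)); g("trig",(-.012,-.045,.14),(.012,.005,.158))
h=np.histogram(L[np.all((L>(-.026,.05,.05))&(L<(.026,.12,.0725)),axis=1)][:,1]*1000,np.arange(50,121,2)); print(dict(zip(h[1].astype(int),h[0])))
E
python3 gap.py
```

```text
[0.4984 0.181  0.2136] w 0.0347 ff 7.88 F [-0.57   -0.7793  4.9466] t 11.75
jawtop 1252 y [62.5531 63.3472 69.3482 75.8217 77.3479] 0.07814017749875761
pad 776 y [ 98.0195  98.38   100.3118 104.2706 105.265 ] 0.06834190456164457
board 4128 y [116.9246 117.2229 117.7322 118.3263 121.3349] 0.10966033001465693
btop 4338 y [117.1654 117.7044 124.0899 131.7253 133.4435] 0.1353249616710638
trig 1349 y [-27.7557 -23.2642 -10.3971  -4.1578  -2.6478] 0.15318629394322708
{np.int64(50): np.int64(31), np.int64(52): np.int64(25), np.int64(54): np.int64(29), np.int64(56): np.int64(31), np.int64(58): np.int64(24), np.int64(60): np.int64(29), np.int64(62): np.int64(396), np.int64(64): np.int64(21), np.int64(66): np.int64(13), np.int64(68): np.int64(11), np.int64(70): np.int64(14), np.int64(72): np.int64(11), np.int64(74): np.int64(12), np.int64(76): np.int64(3), np.int64(78): np.int64(0), np.int64(80): np.int64(0), np.int64(82): np.int64(0), np.int64(84): np.int64(27), np.int64(86): np.int64(33), np.int64(88): np.int64(40), np.int64(90): np.int64(37), np.int64(92): np.int64(41), np.int64(94): np.int64(33), np.int64(96): np.int64(51), np.int64(98): np.int64(553), np.int64(100): np.int64(196), np.int64(102): np.int64(144), np.int64(104): np.int64(90), np.int64(106): np.int64(0), np.int64(108): np.int64(0), np.int64(110): np.int64(0), np.int64(112): np.int64(0), np.int64(114): np.int64(0), np.int64(116): np.int64(656), np.int64(118): np.int64(159)}
```

jog_arm(
  increments=[
    [[0,0,0],[0,-0.004,0],0.042],
    [[0,0,0],[0,-0.008,0],0.05],
    [[0,0,0],[0,-0.011,0],0.06],
    [[0,0,0],[0,-0.011,0],0.064],
    [[0,0,0],[0,-0.011,0],0.064],
  ],
)

```text
time: 12.38
eef_pos: [0.4972, 0.1696, 0.2121]
eef_rot: [[-1.0, 0.025, -0.002], [0.025, 1.0, -0.001], [0.002, -0.001, -1.0]]
force: [-0.2, 0.1, 0.1]
width: 0.0636
finger_force: 0.0
```

```bash
python3 gap.py | head -5
```

```text
[0.4973 0.1697 0.2122] w 0.0639 ff 0.0 F [ 0.34   -0.1875 -0.4272] t 12.425
jawtop 1275 y [62.9446 63.7211 69.6688 76.1922 77.6155] 0.07818938224631436
pad 817 y [ 98.3012  98.8466 100.5161 104.6256 105.853 ] 0.0682595153745737
board 3780 y [116.8232 117.1399 117.6925 118.2499 118.5817] 0.10904658514825509
btop 3980 y [117.0427 117.6441 123.9872 131.3741 133.2447] 0.13535204221585492
```

jog_arm(
  increments=[
    [[0,0,0],[0,0,0],0.058],
    [[0,0,0],[0,0.003,0],0.05],
    [[0,0,0],[0,0.007,0],0.042],
    [[0,0,0],[0,0.011,0],0.034],
    [[0,0,0],[0,0.011,0],0.034],
  ],
)

```text
time: 13.05
eef_pos: [0.4979, 0.1812, 0.2129]
eef_rot: [[-1.0, 0.024, -0.0], [0.024, 1.0, -0.0], [0.0, -0.0, -1.0]]
force: [-1.2, -2.7, 3.7]
width: 0.0343
finger_force: 7.2
```

```bash
python3 gap.py | head -5
```

```text
[0.4979 0.1812 0.2129] w 0.0342 ff 7.33 F [-0.343  -1.5829  4.1419] t 13.1
jawtop 1265 y [69.1562 69.9988 76.0869 82.4277 84.0585] 0.07813656570797284
pad 798 y [101.4176 105.0029 106.7663 110.872  112.0745] 0.0682729506465266
board 4113 y [116.8854 117.1984 117.7144 118.2895 121.5186] 0.1096943011297142
btop 4325 y [117.0806 117.6645 124.0612 131.7736 133.4023] 0.13530470509756193
```

jog_arm(
  increments=[
    [[0,0,0],[0,-0.004,0],0.042],
    [[0,0,0],[0,-0.008,0],0.05],
    [[0,0,0],[0,-0.011,0],0.06],
    [[0,0,0],[0,-0.011,0],0.064],
    [[0,0,0],[0,-0.011,0],0.064],
  ],
)

```text
time: 13.72
eef_pos: [0.4978, 0.1696, 0.2125]
eef_rot: [[-1.0, 0.025, 0.0], [0.025, 1.0, -0.001], [-0.0, -0.001, -1.0]]
force: [0.0, -0.4, 0.0]
width: 0.0638
finger_force: 0.0
```

jog_arm(
  increments=[
    [[0,0,0],[0,0,0],0.058],
    [[0,0,0],[0,0.003,0],0.05],
    [[0,0,0],[0,0.006,0],0.044],
    [[0,0,0],[0,0.009,0],0.038],
    [[0,0,0],[0,0.009,0],0.038],
  ],
)

```text
time: 14.35
eef_pos: [0.498, 0.1792, 0.2128]
eef_rot: [[-1.0, 0.024, 0.0], [0.024, 1.0, -0.0], [-0.0, -0.0, -1.0]]
force: [0.4, -0.8, 2.4]
width: 0.0383
finger_force: 7.9
```

```bash
python3 gap.py | head -5
```

```text
[0.498  0.1792 0.2128] w 0.038 ff 7.87 F [ 0.3013 -0.5858  2.5845] t 14.4
jawtop 1268 y [72.512  73.2903 79.29   85.7836 87.3263] 0.07812387972679563
pad 803 y [ 97.0962 108.3567 109.8306 113.9814 115.1533] 0.06835240702348577
board 4101 y [116.9355 117.2121 117.7341 118.3384 121.4992] 0.10964355926043204
btop 4319 y [117.0822 117.6825 124.1147 131.7689 133.3474] 0.13533838736175566
```

jog_arm(
  increments=[
    [[0,0,0],[0,0.001,0],0.036],
    [[0,0,0],[0,0.002,0],0.034],
    [[0,0,0],[0,0.002,0],0.034],
  ],
)

```text
time: 14.78
eef_pos: [0.4981, 0.1812, 0.2128]
eef_rot: [[-1.0, 0.025, 0.0], [0.025, 1.0, 0.001], [-0.0, 0.001, -1.0]]
force: [-0.2, -0.3, 2.3]
width: 0.0345
finger_force: 9.0
```

```bash
python3 gap.py | head -5
```

```text
[0.4981 0.1812 0.2128] w 0.0346 ff 9.09 F [ 0.7816 -0.0489  3.093 ] t 14.825
jawtop 1273 y [74.8413 75.5871 81.6202 87.9953 89.6726] 0.07812101296723953
pad 741 y [ 85.7925 109.7522 111.0274 114.4341 115.2791] 0.06816356214548727
board 4355 y [118.3811 118.6864 119.2566 119.9139 122.2523] 0.10950674303695052
btop 4348 y [118.9996 119.5849 125.8782 133.7185 135.3949] 0.13540458369589375
```

jog_arm(
  increments=[
    [[0,0,0],[0,-0.004,0],0.042],
    [[0,0,0],[0,-0.008,0],0.05],
    [[0,0,0],[0,-0.011,0],0.06],
    [[0,0,0],[0,-0.011,0],0.064],
    [[0,0,0],[0,-0.011,0],0.064],
  ],
)

```text
time: 15.45
eef_pos: [0.4975, 0.1693, 0.2123]
eef_rot: [[-1.0, 0.025, -0.001], [0.025, 1.0, -0.001], [0.001, -0.001, -1.0]]
force: [-0.2, -0.7, -0.1]
width: 0.0639
finger_force: 0.0
```

```bash
python3 gap.py | head -5
```

```text
[0.4975 0.1694 0.2123] w 0.0637 ff 0.0 F [ 0.4433 -0.4319 -0.51  ] t 15.5
jawtop 1295 y [74.7739 75.5304 81.3639 87.8555 89.6725] 0.07811867775843254
pad 762 y [ 86.2083 109.7752 110.8967 114.3236 115.17  ] 0.06796796098414508
board 4007 y [118.5679 118.9426 119.5829 120.2207 120.6102] 0.1091764213380145
btop 3912 y [119.3859 119.953  125.8062 133.697  135.7702] 0.13542530443508113
```

jog_arm(
  increments=[
    [[0,0,0],[0,0,0],0.058],
    [[0,0,0],[0,0.003,0],0.051],
    [[0,0,0],[0,0.005,0],0.046],
    [[0,0,0],[0,0.006,0],0.044],
    [[0,0,0],[0,0.006,0],0.044],
  ],
)

```text
time: 16.12
eef_pos: [0.4978, 0.1762, 0.2127]
eef_rot: [[-1.0, 0.024, 0.0], [0.024, 1.0, 0.0], [-0.0, 0.0, -1.0]]
force: [-0.6, 0.4, 1.1]
width: 0.0445
finger_force: 7.9
```

```bash
python3 gap.py | head -6
```

```text
[0.4978 0.1762 0.2128] w 0.0442 ff 7.97 F [-0.5706  0.3619  1.3408] t 16.175
jawtop 1263 y [75.0111 75.7992 81.6691 88.1458 89.7626] 0.0781764938922079
pad 756 y [ 86.2205 109.8169 110.9676 114.3636 115.235 ] 0.06792869601179224
board 4276 y [118.9643 119.3249 119.9568 120.6244 121.4482] 0.10959311097129078
btop 4386 y [119.8741 120.4305 126.6366 134.58   136.169 ] 0.13544810549724354
trig 1365 y [-36.5548 -32.2035 -21.1936 -14.9526 -13.656 ] 0.15374053541335392
```

jog_arm(
  increments=[
    [[0,0,0],[0,0.0005,0],0.0425],
    [[0,0,0],[0,0.0015,0],0.041],
    [[0,0,0],[0,0.0015,0],0.041],
  ],
)

```text
time: 16.55
eef_pos: [0.4979, 0.1777, 0.2127]
eef_rot: [[-1.0, 0.025, 0.0], [0.025, 1.0, 0.0], [-0.0, 0.0, -1.0]]
force: [-1.7, 2.1, 1.6]
width: 0.041
finger_force: 9.9
```

```bash
python3 gap.py | head -6
```

```text
[0.4979 0.1777 0.2128] w 0.0412 ff 9.97 F [-0.9493  2.6277  1.4748] t 16.6
jawtop 1271 y [76.3431 77.1467 83.0369 89.6431 91.2141] 0.07809481893296033
pad 669 y [ 85.5178 110.8772 111.9433 114.5694 115.315 ] 0.06743467934721328
board 4421 y [120.3385 120.7083 121.3875 122.0934 122.8639] 0.10943306606163059
btop 4413 y [121.324  121.9482 128.0806 136.0537 137.7795] 0.13547253075146828
trig 1384 y [-33.625  -29.2098 -17.8255 -11.4319 -10.0528] 0.15366293341591586
```

jog_arm(
  increments=[
    [[0,0,0],[0,0.0005,0],0.04],
    [[0,0,0],[0,0.0015,0],0.0385],
    [[0,0,0],[0,0.0015,0],0.038],
  ],
)

```text
time: 16.98
eef_pos: [0.4979, 0.1792, 0.2128]
eef_rot: [[-1.0, 0.025, 0.0], [0.025, 1.0, 0.0], [-0.0, 0.0, -1.0]]
force: [-1.9, 3.1, 3.2]
width: 0.0384
finger_force: 10.9
```

```bash
python3 gap.py | head -6
```

```text
[0.4979 0.1792 0.2127] w 0.0379 ff 10.93 F [-0.9987  3.034   2.5988] t 17.025
jawtop 1277 y [78.1131 78.9089 84.7669 91.3824 92.899 ] 0.07817265016789551
pad 573 y [ 85.3646 112.007  112.875  114.9052 115.3787] 0.06702021050636725
board 4241 y [119.677  119.9834 120.5185 121.0823 122.8089] 0.10945441656789426
btop 4363 y [119.858  120.455  126.8135 134.5858 136.1565] 0.13528294534220875
trig 1376 y [-30.6584 -26.295  -14.0843  -7.7843  -6.3174] 0.153446316836781
```

```bash
cat > pad.py <<'E'
from meas import *
st(); p=cams.capture("wrist"); P,R,C=cloud(p); L=local(P)
def sel(lo,hi): return L[np.all((L>lo)&(L<hi),axis=1)]
j=sel((-.03,.045,.074),(.03,.115,.083))[:,1]*1000; jr,jf=np.percentile(j,[2,98])
b=sel((-.027,jr/1e3+.030,.06),(.027,jr/1e3+.0425,.0725))[:,1]*1000
h,e=np.histogram(b-jr,np.arange(30,43,.25)); print("jaw",jr,jf,"pad-back rel hist",dict(zip(e.tolist(),h.tolist())),"2,10,25%",np.percentile(b-jr,[2,10,25,50]))
f=sel((-.05,.1,.09),(.05,.126,.125)); print("board",np.median(f[:,1])*1000,"tilt",np.polyfit(f[:,2],f[:,1],1)[0],"lower",[round(float(np.median(x[:,1])*1000),2) for a in (.08,.09,.1,.11,.12) for x in [sel((-.05,.11,a),(.05,.126,a+.01))] if len(x)])
E
python3 pad.py
```

```text
[0.4979 0.1792 0.2127] w 0.0379 ff 10.93 F [-0.9987  3.034   2.5988] t 17.025
jaw 78.18405741192902 93.06075098258874 pad-back rel hist {30.0: 0, 30.25: 0, 30.5: 0, 30.75: 0, 31.0: 0, 31.25: 1, 31.5: 0, 31.75: 0, 32.0: 1, 32.25: 0, 32.5: 0, 32.75: 0, 33.0: 0, 33.25: 1, 33.5: 6, 33.75: 31, 34.0: 63, 34.25: 85, 34.5: 60, 34.75: 51, 35.0: 32, 35.25: 28, 35.5: 24, 35.75: 27, 36.0: 31, 36.25: 28, 36.5: 20, 36.75: 19, 37.0: 25, 37.25: 21, 37.5: 25, 37.75: 13, 38.0: 13, 38.25: 28, 38.5: 18, 38.75: 21, 39.0: 14, 39.25: 15, 39.5: 11, 39.75: 15, 40.0: 11, 40.25: 15, 40.5: 24, 40.75: 11, 41.0: 5, 41.25: 11, 41.5: 8, 41.75: 28, 42.0: 67, 42.25: 83, 42.5: 0} 2,10,25% [33.8779 34.237  34.7457 36.8402]
board 120.50987850037923 tilt 0.005287107469514582 lower [120.5, 120.5, 120.49, 120.55, 120.49]
```

jog_arm(
  increments=[
    [[0,0,0],[0,0.0005,0],0.037],
    [[0,0,0],[0,0.001,0],0.036],
    [[0,0,0],[0,0.001,0],0.036],
  ],
)

```text
time: 17.45
eef_pos: [0.4979, 0.1801, 0.2128]
eef_rot: [[-1.0, 0.025, 0.0], [0.025, 1.0, 0.0], [-0.0, 0.0, -1.0]]
force: [-1.7, 4.1, 3.1]
width: 0.0361
finger_force: 12.0
```

```bash
python3 pad.py
```

```text
[0.4979 0.1801 0.2128] w 0.0361 ff 11.96 F [-1.6715  4.1374  3.1287] t 17.45
jaw 79.21534658355361 93.96532305877761 pad-back rel hist {30.0: 1, 30.25: 0, 30.5: 1, 30.75: 0, 31.0: 0, 31.25: 0, 31.5: 0, 31.75: 1, 32.0: 0, 32.25: 1, 32.5: 19, 32.75: 30, 33.0: 55, 33.25: 87, 33.5: 55, 33.75: 54, 34.0: 38, 34.25: 22, 34.5: 23, 34.75: 20, 35.0: 21, 35.25: 19, 35.5: 29, 35.75: 27, 36.0: 19, 36.25: 21, 36.5: 17, 36.75: 23, 37.0: 21, 37.25: 23, 37.5: 14, 37.75: 13, 38.0: 23, 38.25: 21, 38.5: 13, 38.75: 12, 39.0: 11, 39.25: 8, 39.5: 20, 39.75: 14, 40.0: 11, 40.25: 8, 40.5: 10, 40.75: 37, 41.0: 57, 41.25: 77, 41.5: 71, 41.75: 22, 42.0: 3, 42.25: 0, 42.5: 0} 2,10,25% [32.7404 33.2424 33.8261 36.4071]
board 120.51631013442928 tilt 0.003756457952841321 lower [120.52, 120.54, 120.49, 120.54, 120.48]
```

jog_arm(
  increments=[
    [[0,0,0],[0,0.0005,0],0.035],
    [[0,0,0],[0,0.001,0],0.034],
    [[0,0,0],[0,0.001,0],0.034],
    [[0,0,0],[0,0.001,0],0.034],
  ],
)

```text
time: 18.0
eef_pos: [0.498, 0.1811, 0.2127]
eef_rot: [[-1.0, 0.025, 0.0], [0.025, 1.0, 0.0], [-0.0, 0.0, -1.0]]
force: [-2.1, 4.9, 2.8]
width: 0.0342
finger_force: 13.0
```

```bash
python3 pad.py | cut -c1-60,560-; python3 - <<'E'
from h import *
for n in ["wrist"]:
    p=cams.capture(n); cv2.imwrite("pics/w9.png",p["color"])
E
```

```text
[0.498  0.1811 0.2127] w 0.0342 ff 13.01 F [-2.0797  4.9434 
jaw 80.19695036283376 94.95280517268124 pad-back rel hist {342.25: 0, 42.5: 0} 2,10,25% [31.8831 32.256  32.7897 35.3198]
board 120.50480160533358 tilt 0.005048384045570893 lower [12
```

View pics/w9.png

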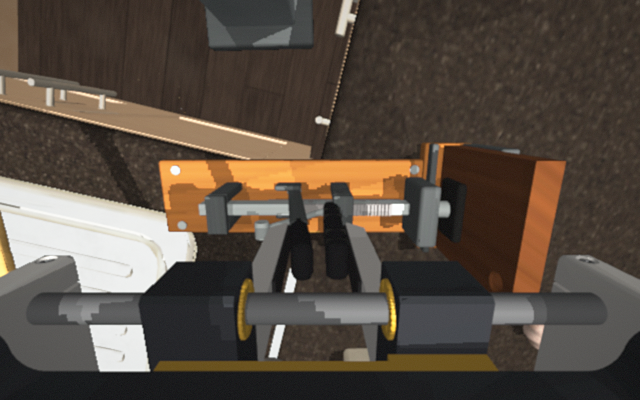

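The wrist picture shows the pad (450,215) against the upright board, and the fingers squeezing the trigger and grip at columns 285-350. The pad is about 3.5 mm in, so I'm handing in.

```bash
python3 -c "
from station import order; print(order.close_job())"
```

```text
the job is handed in; nothing more can be done
None
```

I set the smaller board upright in the clamp slot and pumped the jaw until its pad was pushed in about 3.5 mm (camera measurement). I handed in at about 18 s with the trigger held at about 13 N; the hand-in returned no verdict.

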